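Switch on the desk power box behind its touch-latch lid

TASK

Switch on the desk's power box: press down the front edge of the wider box's lid so the touch latch lets it spring ajar, push the lid up and back until it leans past upright and stays there, then press down the raised front end of the rocker switch inside. Do it all with the fingertips or the outside of the fingers, picking nothing up; leave the narrower box shut and the other things on the desk where they are.

Things in the scene. Friction and masses are not known exactly. Their poses are not given: they have to be found in the camera images.
- power_box: Low white box fixed to the desk, 180 mm wide, 130 deep, grey-green spring lid, lid top 80 mm above the desk. Origin: centre of its underside; x from front to hinged back, y along its width. Front faces the robot within 20 degrees. The WIDER box. Walls 5 mm, rim 66 mm high, 6 mm press gap under the lid. Inside at +y: socket deck 40 mm above the desk with the rocker switch.
- power_lid (a joint): Wide lid's angle about its back edge (rad): 0 shut, -0.04 pressed to the stop (5 mm at the front edge), 1.57 upright, 1.85 back stop. Panel 180 x 130 x 8 mm. Pressing the front edge fully in (about 7 N) trips the catch; let go, it springs to about 0.3 rad. Push on from under the front edge (about 2 N, fingers tilted); the stiff hinge holds it anywhere. It cannot latch again.
- power_lid_edge (a point): Where to press: on the top face of the wide lid, middle of its width, 12 mm behind its front edge. Moves with the lid.
- power_lid_hinge (a point): On the wide lid's hinge axis, middle of the width, level with the lid's underside, 72 mm above the desk; the lid's front edge is 130 mm from it.
- rocker (a joint): White rocker switch in the wide box, 44 (along box x) x 24 x 8 mm, under the lid; pivot at its middle, at box x -5, y +20, z 50 mm. Value in rad: 0 off (front end up, its top about 57 mm above the desk), 0.34 on (front end down by 5 mm). Takes about 3 N at the front end; stays where left.
- rocker_end (a point): Where to press the switch: on top of the rocker's front end (the end nearer the box's front), 16 mm from its pivot. Moves with the rocker.
- clip_box: Low white box fixed to the desk, 110 mm wide, 130 deep, grey-green spring lid, lid top 80 mm above the desk. Origin: centre of its underside; x from front to hinged back, y along its width. Front faces the robot within 20 degrees. The NARROWER box, same lid and catch, for paper clips; to be left shut.
- clip_lid (a joint): Angle of the narrow box's lid in rad, same meaning as power_lid; to stay at 0.
- mug: White mug with a handle, 80 mm across, 92 mm tall. Loose bystander. Origin: centre of its underside.
- pen_pot: Dark metal pen pot (empty cup), 76 mm across, 100 mm tall. Loose bystander. Origin: centre of its underside.
- marker: White marker pen with a black cap lying flat, 135 x 14 x 13 mm. Loose bystander. Origin: centre of its underside.
- tape_roll: Roll of clear tape lying flat, 74 mm across, 19 mm tall. Loose bystander. Origin: centre of its underside.
- note_block: Block of white notes, 76 x 76 x 30 mm. Loose bystander. Origin: centre of its underside.
- stapler: Black and dark steel stapler, 130 x 36 mm, 47 mm tall. Loose bystander. Origin: centre of its underside.
- mouse: White computer mouse, 105 x 60 mm, 32 mm tall. Loose bystander. Origin: centre of its underside.
Not all that is in view belongs to the job. What is shaped like the power_box but blue or orange is not meant. What is shaped like the clip_box but purple is not meant.

How it is judged:
By the outcome, as a careful person would: the job done as asked, in the order asked, and still so for the second after the job is handed in, with the robot touching nothing.
It also fails if it takes over 45 s, if anything falls off the work surface, if the arm or the gripper's body presses on something with over 40 N, if the wrist force passes 120 N, or if a joint passes its speed limit or range.

ROBOT

A 6-joint arm with a two-finger parallel gripper is mounted at the origin on the work surface. World frame = base frame: x ahead of the robot, y to its left, z up, the work surface at z = 0. Lengths are in m, angles in rad, forces in N, time in s.
With the tool pointing down it reaches from about 0.3 to 0.775 m from the base axis. Payload 14.6 kg.
Tool frame: the origin (TCP) lies at the very end of the fingers, on their centre line; the grasp point (between the pads) lies 19 mm behind it; y points along the fingers, z is the direction in which the jaws open and shut, and the axes are right-handed (so a half turn about y gives the same grasp; the last joint's range is limited). The gripper opens to 94 mm and grips with 3 to 60 N. Pads are 16 mm wide; open, the fingers measure 119 mm over their backs; the gripper's body (75 mm by 177 mm) begins 78 mm behind the grasp point.
Start: joints at [1.269, 0.3, 1.521, -0, 1.321, -0.067], TCP at [0.128, 0.535, 0.205] pointing down, gripper open.
Joint ranges: [-3.03, 3.03], [-0.79, 2.21], [0.23, 2.52], [-1.04, 4.18], [0, 3.07], [-2.55, 2.55]. Speed limits (rad/s): [2.22, 2.22, 2.57, 3.14, 3.14, 3.14].

INTERFACE

Orientations are given as [roll, pitch, yaw] about the fixed x, y, z axes, in that order (R = Rz(yaw) Ry(pitch) Rx(roll)).
In Python, from station import get_obs, camera, hand_in, masks_of gives the robot as it stands.
- The arm moves only by the shell command python3 -m jog 'ROWS' [FORCE]. ROWS is text: rows parted by semicolons, each of 7 numbers parted by spaces: the shift along the world's x, y, z in mm, then the turn, a rotation vector about the world's x, y, z in degrees, then the closure, from 0 (fully open) to 1 (shut). A call has 1 to 10 rows; each row is the pose to reach, as a shift and turn from the pose measured when the call began; what a row does not reach only later rows make up. A row lasts 1/12 s, in which the tool goes at most 41.7 mm and 7.16 degrees, less where a joint would pass 70% of its speed; a pose out of reach is approached as far as the arm can. A call with a gripper value outside its range is refused whole. The fingers move at their own pace and stop on an object; FORCE is the grip in N (left out, the last holds). Time passes only in rows, so rows that repeat a pose let the fingers close. It gives the time, the measured TCP pose, the force and the opening at its end, in the units of the state.
- get_obs(): the state, without advancing time (a new reading comes with each control period).
- camera(name): name is "scene" or "top"; returns a dict with "img" (420x560x3 uint8, red, green, blue), "range_z" (420x560 float32, m along the optical axis (not along the pixel's ray), 0 where there is no reading), "fx", "fy", "cx", "cy" (pixels), "k1" (the pictures are not rectified: a ray, as slopes to the right and down, at radius r is drawn at 1 + k1 r^2 times it, then the intrinsics apply), "rvec" (rotation vector, rad) and "tvec" (3), from world to camera coordinates, as OpenCV has them. Camera axes: x right, y down, z forward; pixel columns grow to the right and rows downward; lengths in m; the calibration is good to about 2 mm. A picture is of the moment at which its call begins.
- hand_in(): hands the job in, once; it reports no verdict.
Trained networks look in the newest picture that a camera, given by its name, has taken for a name from the list of things; names that differ only in an ending like _2 or _b are one class to them, and where a whole thing is asked for, a point or a joint stands for the part that bears it (a point fixed in the world has none). Each returns a list of dicts, best first, with "conf" (0 to 1); they miss things now and then, are a little off and sometimes report something else, mostly with a low value. They report only what shows in the picture. A call takes as long as a camera call. They do not tell look-alikes from the thing itself.
- masks_of(thing, camera): "mask" (420x560 bool, what is visible of it) and "extent" ([left, top, right, bottom] in pixels, round what is visible of it).
The state is a dict: "time_s": time; "qpos": joint angles; "joint_vel": joint speeds; "tau": joint torques, N m; "ee_pos": TCP position; "eef_rot": TCP orientation; "force": force on the tool from outside, world axes, zero at the start; "moment": the same for the moment, N m; "grip_width": finger opening in m.
Only numpy, scipy, OpenCV 4.12 (cv2) and the standard library are available. Lean on these libraries where they do the work, as an engineer would, in place of code of your own. Each camera call takes 0.05 s, during which the arm holds its last target.

## Working session

There is one attempt and no reset: what is moved stays moved. The work goes in short steps, Python scripts to look and compute and a shell command to move; the robot and the scene stay as the last step left them, time stands still between calls to the robot, and variables do not carry over. Pictures are saved under pics/ and viewed, and the job is handed in when it is done.

```bash
mkdir -p pics; ls; cat > h.py <<'E'
import numpy as np,cv2
from station import get_obs,camera,hand_in,masks_of
def world(c,us,vs,z=None):
    K=np.array([[c["fx"],0,c["cx"]],[0,c["fy"],c["cy"]],[0,0,1.]])
    pts=np.stack([us,vs],-1).reshape(-1,1,2).astype(float)
    n=cv2.undistortPoints(pts,K,np.array([c["k1"],0,0,0,0.]))[:,0]
    R=cv2.Rodrigues(np.array(c["rvec"],float))[0];t=np.array(c["tvec"],float).ravel()
    d=np.c_[n,np.ones(len(n))]
    if z is None:
        rz=c["range_z"][np.round(vs).astype(int),np.round(us).astype(int)]
        return (d*rz[:,None]-t)@R
    o=-R.T@t; w=d@R
    return o+w*((z-o[2])/w[:,2])[:,None]
def proj(c,P):
    K=np.array([[c["fx"],0,c["cx"]],[0,c["fy"],c["cy"]],[0,0,1.]])
    return cv2.projectPoints(np.array(P,float).reshape(-1,3),np.array(c["rvec"],float),np.array(c["tvec"],float),K,np.array([c["k1"],0,0,0,0.]))[0][:,0]
def save(c,f): cv2.imwrite("pics/"+f,c["img"][:,:,::-1])
E
python3 - <<'E'
from h import *
o=get_obs();print({k:np.round(v,3).tolist() for k,v in o.items()})
for n in ("scene","top"):
    c=camera(n);save(c,n+"0.png")
    for th in ("power_box","clip_box","power_lid","mug","pen_pot","marker","tape_roll","note_block","stapler","mouse"):
        for m in masks_of(th,n):
            v,u=np.nonzero(m["mask"]);P=world(c,u,v);P=P[c["range_z"][v,u]>0]
            print(n,th,round(m["conf"],2),m["extent"],np.round(np.median(P,0),3) if len(P) else None)
E
```

```text
pics
{'time_s': 0.0, 'qpos': [1.269, 0.3, 1.522, -0.0, 1.321, -0.067], 'joint_vel': [-0.0, -0.001, 0.002, -0.001, 0.001, -0.001], 'tau': [0.001, -53.181, -35.273, 0.071, 0.024, -0.0], 'ee_pos': [0.128, 0.535, 0.205], 'eef_rot': [-1.572, 0.0, -0.235], 'force': [-0.18, -0.246, -0.285], 'moment': [-0.041, 0.002, 0.031], 'grip_width': 0.094}
scene power_box 0.78 [105.8, 128.1, 192.6, 199.0] [ 0.272 -0.286  0.076]
scene power_box 0.72 [171.7, 182.4, 256.2, 264.4] [ 0.541 -0.166  0.078]
scene power_box 0.68 [249.2, 125.7, 325.0, 190.9] [0.391 0.072 0.077]
scene clip_box 0.86 [316.2, 90.6, 367.9, 146.1] [0.269 0.289 0.073]
scene clip_box 0.69 [314.9, 172.7, 379.8, 240.2] [0.603 0.156 0.077]
scene power_lid 0.93 [171.6, 183.2, 256.5, 240.6] [ 0.514 -0.166  0.079]
scene power_lid 0.9 [248.1, 127.1, 322.7, 169.5] [0.358 0.077 0.079]
scene power_lid 0.69 [108.4, 124.2, 187.2, 178.5] [ 0.245 -0.286  0.079]
scene mug 0.58 [411.7, 151.7, 460.0, 197.8] [0.559 0.418 0.059]
scene pen_pot 0.56 [377.0, 233.9, 417.1, 270.9] [0.755 0.208 0.074]
scene pen_pot 0.32 [222.7, 294.7, 254.3, 317.9] [ 0.753 -0.1
[... 948 characters left out ...]
6.1] [0.549 0.435 0.045]
top pen_pot 0.87 [173.4, 100.0, 207.8, 138.6] [0.771 0.209 0.058]
top marker 0.74 [269.9, 165.8, 282.9, 215.5] [ 0.586 -0.008  0.011]
top tape_roll 0.98 [231.5, 100.9, 259.1, 130.2] [0.79  0.075 0.016]
top tape_roll 0.64 [180.0, 161.4, 231.3, 219.6] [0.578 0.166 0.079]
top tape_roll 0.28 [73.5, 186.6, 126.6, 216.5] [0.55  0.434 0.047]
top note_block 0.58 [80.4, 241.9, 123.7, 280.3] [0.409 0.422 0.028]
top note_block 0.39 [178.2, 162.0, 232.4, 221.0] [0.573 0.163 0.078]
top stapler 0.84 [429.6, 199.7, 454.0, 255.1] [ 0.493 -0.43   0.038]
top stapler 0.38 [231.6, 102.5, 257.9, 129.5] [0.792 0.075 0.017]
top mouse 0.77 [325.6, 103.1, 346.3, 139.7] [ 0.766 -0.163  0.027]
```

View pics/scene0.png

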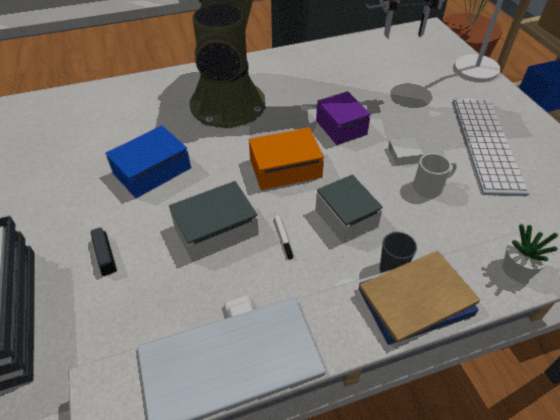

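View pics/top0.png

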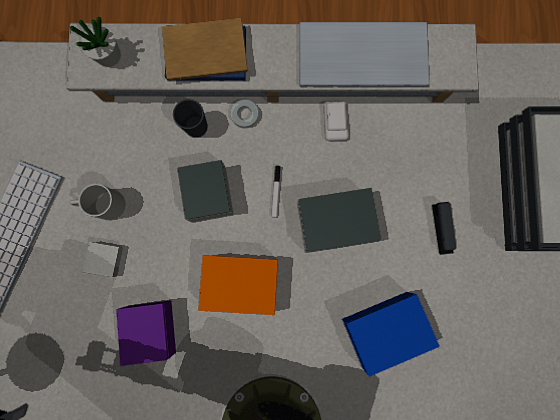

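```bash
python3 - <<'E'
from h import *
for n in ("top","scene"):
    c=camera(n)
    m=[m for m in masks_of("power_lid",n)]
    for q in m:
        v,u=np.nonzero(q["mask"]);P=world(c,u,v);P=P[(c["range_z"][v,u]>0)]
        if np.hypot(*(np.median(P,0)[:2]-[.505,-.16]))>.05: continue
        P=P[abs(P[:,2]-.079)<.006]
        r=cv2.minAreaRect((P[:,:2]*1000).astype(np.float32));print(n,q["conf"],r,P[:,2].mean(), P[:,:2].mean(0))
    # colour/depth based
    vv,uu=np.nonzero(c["range_z"]>0);P=world(c,uu,vv)
    s=(abs(P[:,2]-.079)<.007)&(abs(P[:,0]-.505)<.12)&(abs(P[:,1]+.16)<.14)
    Q=P[s]
    print("depth",len(Q),cv2.minAreaRect((Q[:,:2]*1000).astype(np.float32)),Q[:,2].mean(),Q.mean(0))
    for nm,x0,y0 in (("orange",.35,.08),("clip",.573,.163),("blue",.237,-.281)):
        s=(abs(P[:,2]-.079)<.006)&(np.hypot(P[:,0]-x0,P[:,1]-y0)<.115);print(nm,np.round(cv2.boxPoints(cv2.minAreaRect((P[s][:,:2]*1000).astype(np.float32)))).tolist())
E
```

```text
top 0.87 ((504.8586120605469, -162.5323028564453), (129.81529235839844, 180.1175079345703), 9.221454620361328) 0.07875136846487052 [ 0.50444755 -0.16148644]
depth 3996 ((504.9212341308594, -162.73822021484375), (129.96139526367188, 180.4934539794922), 9.100676536560059) 0.07873779150150775 [ 0.50421105 -0.16216507  0.07873779]
orange [[279.0, -7.0], [409.0, -14.0], [419.0, 165.0], [289.0, 173.0]]
clip [[504.0, 209.0], [524.0, 101.0], [652.0, 124.0], [632.0, 233.0]]
blue [[140.0, -225.0], [210.0, -393.0], [332.0, -343.0], [262.0, -174.0]]
depth 3102 ((507.4933166503906, -162.2821502685547), (135.8995819091797, 181.47750854492188), 8.441390991210938) 0.07929427036637342 [ 0.51290725 -0.16410026  0.07929427]
orange [[280.0, -8.0], [416.0, -15.0], [426.0, 165.0], [289.0, 172.0]]
clip [[504.0, 208.0], [525.0, 98.0], [657.0, 124.0], [635.0, 234.0]]
blue [[141.0, -224.0], [209.0, -393.0], [338.0, -342.0], [270.0, -172.0]]
```

```bash
python3 -m jog '280 -300 0 0 0 22.6 1;280 -300 0 0 0 22.6 1;280 -300 0 0 0 22.6 1;280 -300 0 0 0 22.6 1;280 -300 0 0 0 22.6 1;280 -300 0 0 0 22.6 1;280 -300 0 0 0 22.6 1;280 -300 0 0 0 22.6 1;280 -300 0 0 0 22.6 1;280 -300 0 0 0 22.6 1'
```

```text
time_s: 2.13
ee_pos: [0.4069, 0.2353, 0.2057]
eef_rot: [-1.571, -0.001, 0.16]
force: [1.1, 1.6, 0.2]
grip_width: 0.0307
```

```bash
python3 -m jog '46 -406 0 0 0 0 1;46 -406 0 0 0 0 1;46 -406 0 0 0 0 1;46 -406 0 0 0 0 1;46 -406 0 0 0 0 1;46 -406 0 0 0 0 1;46 -406 0 0 0 0 1;46 -406 0 0 0 0 1;46 -406 -90 0 0 0 1;46 -406 -90 0 0 0 1'; python3 -m jog '0 0 0 0 0 0 1;0 0 0 0 0 0 1;0 0 0 0 0 0 1'
```

```text
time_s: 2.97
ee_pos: [0.4509, -0.1503, 0.1428]
eef_rot: [-1.573, -0.004, 0.158]
force: [1.5, 0.2, -0.7]
grip_width: 0.0006
time_s: 3.22
ee_pos: [0.4512, -0.15, 0.1438]
eef_rot: [-1.573, -0.005, 0.158]
force: [-0.0, -0.6, 0.3]
grip_width: 0.0004
```

```bash
python3 - <<'E'
from h import *
print(get_obs()["force"])
c=camera("scene");im=c["img"].copy()
for p in proj(c,[[.4527,-.171,.08]]): cv2.circle(im,tuple(np.int32(p)),2,(255,0,0),-1)
cv2.imwrite("pics/s1.png",cv2.resize(im[120:360,80:400],(800,600))[:,:,::-1])
E
```

```text
[-0.04044068 -0.62503706  0.29353045]
```

View pics/s1.png

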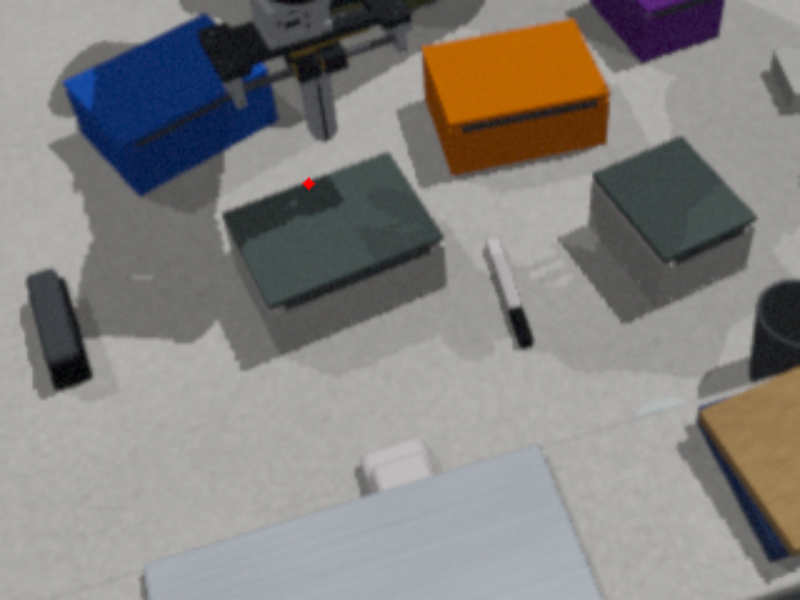

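```bash
python3 -m jog '1.5 -21 0 0 0 0 1;1.5 -21 -30 0 0 0 1;1.5 -21 -55 0 0 0 1;1.5 -21 -55 0 0 0 1'; python3 -m jog '0 0 -4 0 0 0 1;0 0 -8 0 0 0 1;0 0 -11 0 0 0 1;0 0 -13 0 0 0 1;0 0 -14 0 0 0 1;0 0 -14 0 0 0 1'
```

```text
time_s: 3.6
ee_pos: [0.4518, -0.1691, 0.0869]
eef_rot: [-1.571, -0.003, 0.16]
force: [-0.7, 0.5, -0.7]
grip_width: 0.0004
time_s: 4.1
ee_pos: [0.4525, -0.1688, 0.0753]
eef_rot: [-1.572, -0.004, 0.161]
force: [-7.8, 5.2, 17.1]
grip_width: 0.0002
```

```bash
python3 -m jog '0 0 20 0 0 0 1;0 0 50 0 0 0 1;0 0 80 0 0 0 1;0 0 80 0 0 0 1;0 0 80 0 0 0 1;0 0 80 0 0 0 1;0 0 80 0 0 0 1';  python3 - <<'E'
from h import *
c=camera("scene");im=c["img"].copy()
cv2.imwrite("pics/s2.png",cv2.resize(im[120:360,80:400],(800,600))[:,:,::-1])
E
```

```text
time_s: 4.68
ee_pos: [0.4522, -0.1685, 0.1546]
eef_rot: [-1.571, -0.004, 0.161]
force: [-0.2, 0.1, -0.1]
grip_width: 0.0003
```

View pics/s2.png

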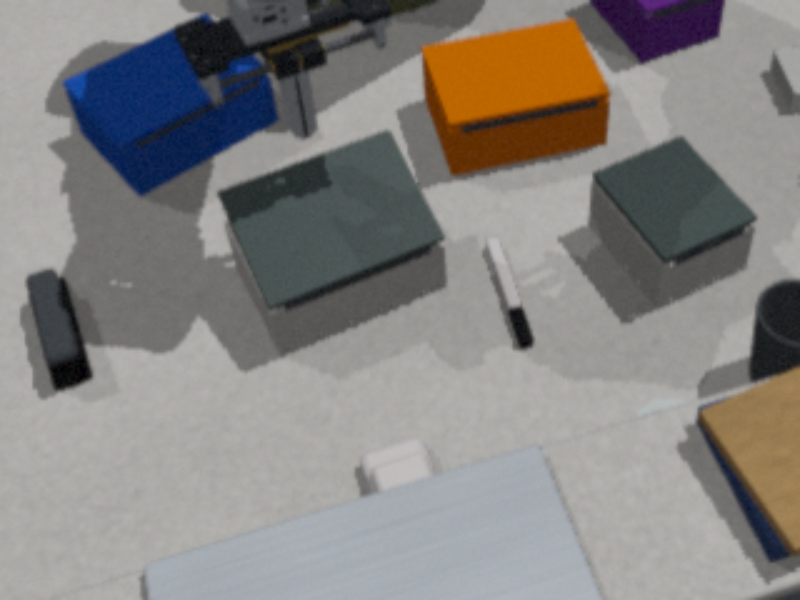

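```bash
python3 -m jog '-30 -5 10 1.1 -7 0 1;-71 -11 10 2.2 -14 0 1;-71 -11 0 3.4 -21 0 1;-71 -11 0 4.5 -28 0 1;-71 -11 0 5.6 -35 0 1;-71 -11 0 6.7 -42 0 1;-71 -11 0 7.8 -49 0 1;-71 -11 0 8.7 -54.3 0 1;-71 -11 0 8.7 -54.3 0 1;-71 -11 0 8.7 -54.3 0 1'; python3 - <<'E'
from h import *
o=get_obs();d=o["ee_pos"]-np.array([.505,-.1626,0]);a=.1588
print(d@[np.cos(a),np.sin(a),0],d@[-np.sin(a),np.cos(a),0],d[2],o["qpos"])
c=camera("top");vv,uu=np.nonzero(c["range_z"]>0);P=world(c,uu,vv)-[.505,-.1626,0]
b=np.c_[P@[np.cos(a),np.sin(a),0],P@[-np.sin(a),np.cos(a),0],P[:,2]]
s=(abs(b[:,1])<.085)&(abs(b[:,0])<.07)&(b[:,2]>.07)&(b[:,2]<.14)
for x0 in np.arange(-.065,.065,.01):
    k=s&(abs(b[:,0]-x0)<.005);print(round(x0,3),k.sum(),np.median(b[k,2]) if k.any() else None)
save(c,"t3.png")
E
```

```text
time_s: 5.57
ee_pos: [0.4084, -0.0701, 0.2206]
eef_rot: [-1.627, -0.807, 0.074]
force: [0.2, -0.2, 0.8]
grip_width: 0.0005
-0.08076100000324633 0.10663526354626796 0.22062467921908158 [-0.47929272 -0.44782478  2.37884447  0.66755731  0.56390592 -2.55384983]
-0.065 0 None
-0.055 256 0.11718489363664356
-0.045 313 0.11502043921072179
-0.035 312 0.11182535395106077
-0.025 308 0.108100835103425
-0.015 299 0.10497803240986682
-0.005 300 0.10189631151768988
0.005 294 0.09843248615225898
0.015 287 0.09523688783806933
0.025 290 0.09187019528450804
0.035 286 0.08863987235407408
0.045 280 0.08548554006582243
0.055 277 0.0822555960491073
```

View pics/t3.png

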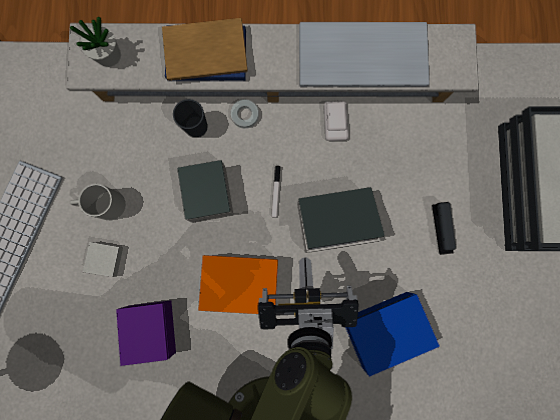

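```bash
python3 - <<'E'
from h import *
from scipy.spatial.transform import Rotation as R
o=get_obs();R0=R.from_euler('xyz',o["eef_rot"])
for yaw in (.16,-.2):
    T=R.from_euler('xyz',[-np.pi/2,0,yaw]);print(yaw,np.degrees((T*R0.inv()).as_rotvec()))
print(o["qpos"],np.cross(1,1) if 0 else '')
E
```

```text
0.16 [-2.46489547 46.4767144   5.87334808]
-0.2 [  5.90772337  46.2617762  -13.60560101]
[-0.47629149 -0.45308804  2.381377    0.67009717  0.56372383 -2.5538347 ]
```

```bash
python3 -m jog '2 -5 5 0.9 6.6 -2 1;5 -20 10 1.8 13.2 -4 1;10 -40 10 2.5 19.8 -6 1;10 -60 10 3.4 26.5 -8 1;10 -80 10 4.2 33 -9.7 1;10 -80 10 5 39.7 -11.7 1;10 -80 10 5.9 46.3 -13.6 1;10 -80 10 5.9 46.3 -13.6 1;10 -80 10 5.9 46.3 -13.6 1'; python3 -c "
from h import *
o=get_obs();print(o['qpos'].round(4).tolist(),o['ee_pos'].round(4).tolist())"
```

```text
time_s: 6.37
ee_pos: [0.4185, -0.1482, 0.2301]
eef_rot: [-1.57, 0.002, -0.199]
force: [-0.4, 0.2, -1.4]
grip_width: 0.0006
[-0.423, 0.0414, 1.7652, 0.0001, 1.3374, -1.7952] [0.4185, -0.1482, 0.2301]
```

```bash
python3 -m jog '-5 -2 -10 -3 -6.3 0 1;-15 -6 -20 -6 -12.6 0 1;-26 -12 -30 -9 -18.9 0 1;-26 -12 -40 -12.1 -25.2 0 1;-26 -12 -60 -15.2 -31.5 0 1;-26 -12 -80 -15.2 -31.5 0 1;-26 -12 -80 -15.2 -31.5 0 1;-26 -12 -80 -15.2 -31.5 0 1'; python3 -c "
from h import *
o=get_obs();print(o['qpos'].round(4).tolist(),o['ee_pos'].round(4).tolist())"
```

```text
time_s: 7.03
ee_pos: [0.3918, -0.1601, 0.1501]
eef_rot: [-1.742, -0.586, -0.147]
force: [0.0, 0.2, -0.3]
grip_width: 0.0001
[-0.4888, -0.235, 2.3355, 0.0529, 0.4344, -1.9022] [0.3918, -0.1601, 0.1501]
```

```bash
python3 -m jog '8 1 -20 0 0 0 1;17 3 -42 0 0 0 1;26 4 -66 0 0 0 1;26 4 -66 0 0 0 1;26 4 -66 0 0 0 1'; python3 - <<'E'
from h import *
from scipy.spatial.transform import Rotation as R
o=get_obs();print(o['qpos'].round(4).tolist(),o['ee_pos'].round(4).tolist())
a=.1588;d=o["ee_pos"]-np.array([.505,-.1626,0]);print(d@[np.cos(a),np.sin(a),0],d@[-np.sin(a),np.cos(a),0])
y=R.from_euler('xyz',o["eef_rot"]).apply([0,1,0]);print("finger dir box",y@[np.cos(a),np.sin(a),0],y@[-np.sin(a),np.cos(a),0],y[2])
c=camera("top");cv2.imwrite("pics/t4.png",cv2.resize(c["img"][160:340,200:440],(800,600))[:,:,::-1])
E
```

```text
time_s: 7.45
ee_pos: [0.4181, -0.1562, 0.0845]
eef_rot: [-1.742, -0.584, -0.146]
force: [-0.7, -0.1, 0.9]
grip_width: 0.0003
[-0.4344, -0.0112, 2.3435, -0.0432, 0.2036, -1.7679] [0.4181, -0.1562, 0.0845]
-0.08479269856121088 0.020011382531672384
finger dir box 0.46726877780428877 -0.3255723495671285 -0.8219869430146842
```

View pics/t4.png

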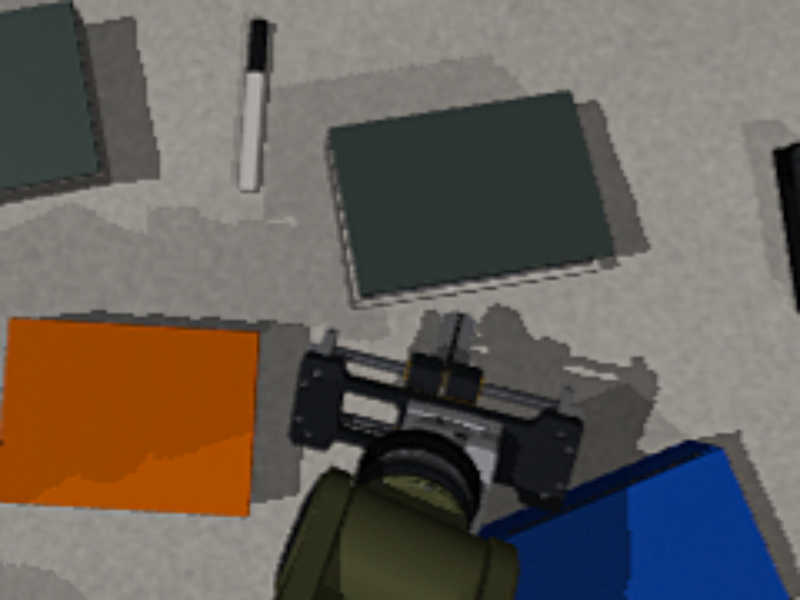

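```bash
python3 -m jog '10 1.6 0 0 0 0 1;20 3.2 0 0 0 0 1;29 4.6 -1 0 0 0 1;33 5.2 8 0 0 0 1;37 6 17 0 0 0 1;40.5 6.5 25.5 0 0 0 1;40.5 6.5 25.5 0 0 0 1'; python3 - <<'E'
from h import *
o=get_obs();print(o['qpos'].round(4).tolist(),o['ee_pos'].round(4).tolist())
a=.1588;d=o["ee_pos"]-np.array([.505,-.1626,0]);print(d@[np.cos(a),np.sin(a),0],d@[-np.sin(a),np.cos(a),0])
c=camera("scene");cv2.imwrite("pics/s5.png",cv2.resize(c["img"][120:360,80:400],(800,600))[:,:,::-1])
E
```

```text
time_s: 8.08
ee_pos: [0.4602, -0.1507, 0.1151]
eef_rot: [-1.744, -0.592, -0.145]
force: [-0.6, -0.6, 0.8]
grip_width: 0.0008
[-0.3647, 0.005, 2.233, -0.1692, 0.2955, -1.5906] [0.4602, -0.1507, 0.1151]
-0.04238444782869803 0.01881595403323686
```

View pics/s5.png

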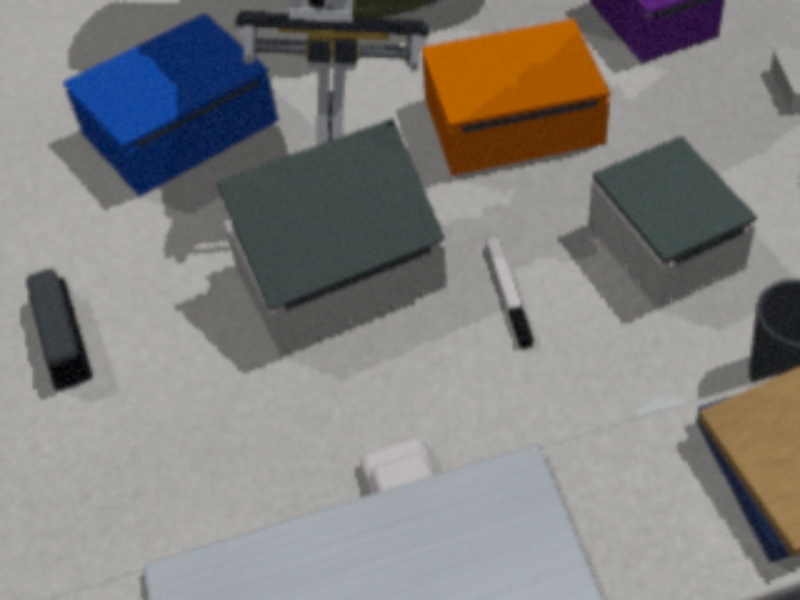

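```bash
python3 -m jog '9 1.5 11 0 0 0 1;19 3 22 0 0 0 1;28 4.5 30 0 0 0 1;37 6 37 0 0 0 1;45.5 7.3 43 0 0 0 1;54 8.5 48 0 0 0 1;62 9.8 51 0 0 0 1;70 11 53.5 0 0 0 1;70 11 53.5 0 0 0 1'; python3 - <<'E'
from h import *
o=get_obs();print(o['qpos'].round(4).tolist(),o['ee_pos'].round(4).tolist())
a=.1588;d=o["ee_pos"]-np.array([.505,-.1626,0]);print(d@[np.cos(a),np.sin(a),0],d@[-np.sin(a),np.cos(a),0])
c=camera("scene");cv2.imwrite("pics/s6.png",cv2.resize(c["img"][90:330,80:400],(800,600))[:,:,::-1])
E
```

```text
time_s: 8.88
ee_pos: [0.5308, -0.1395, 0.1682]
eef_rot: [-1.744, -0.592, -0.145]
force: [-0.1, 0.1, 0.1]
grip_width: 0.0005
[-0.2742, 0.0599, 2.0239, -0.2274, 0.4613, -1.4741] [0.5308, -0.1395, 0.1682]
0.02913108591632447 0.01870665474735127
```

View pics/s6.png

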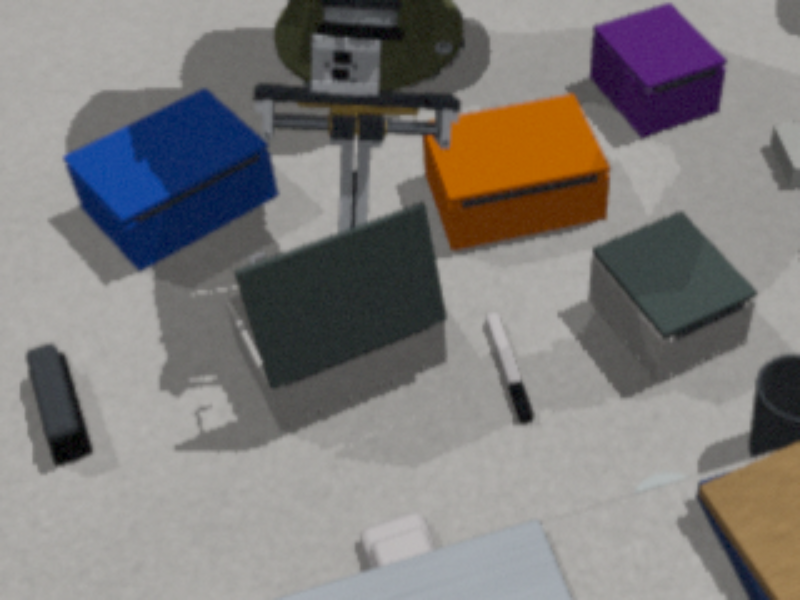

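```bash
python3 -m jog '9 1.4 1.5 0 0 0 1;18 2.9 3 0 0 0 1;27 4.3 4 0 0 0 1;36 5.7 3.5 0 0 0 1;44.5 7 2.5 0 0 0 1;50 8 1 0 0 0 1;53.5 8.5 0 0 0 0 1;53.5 8.5 0 0 0 0 1'; python3 - <<'E'
from h import *
o=get_obs();print(o['qpos'].round(4).tolist(),o['ee_pos'].round(4).tolist())
a=.1588;d=o["ee_pos"]-np.array([.505,-.1626,0]);print(d@[np.cos(a),np.sin(a),0],d@[-np.sin(a),np.cos(a),0])
c=camera("scene");cv2.imwrite("pics/s7.png",cv2.resize(c["img"][90:330,80:400],(800,600))[:,:,::-1])
E
```

```text
time_s: 9.6
ee_pos: [0.584, -0.1308, 0.167]
eef_rot: [-1.744, -0.59, -0.145]
force: [-0.3, 0.3, -0.4]
grip_width: 0.0002
[-0.2232, 0.1748, 1.8962, -0.2794, 0.4864, -1.3881] [0.584, -0.1308, 0.167]
0.08299992340027484 0.01891415755552976
```

View pics/s7.png

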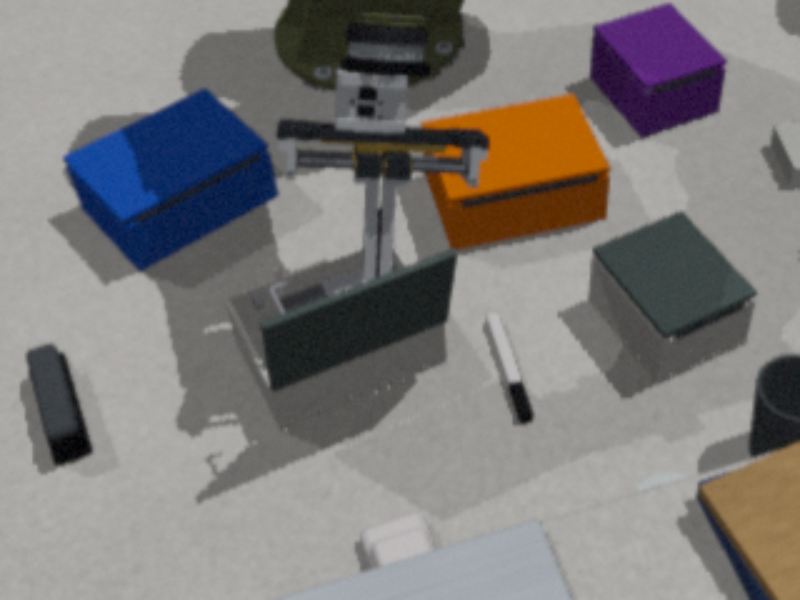

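```bash
cat >> h.py <<'E'
def lidang(c):
    a=.1588;vv,uu=np.nonzero(c["range_z"]>0);P=world(c,uu,vv)-[.505,-.1626,0]
    b=np.c_[P@[np.cos(a),np.sin(a),0],P@[-np.sin(a),np.cos(a),0],P[:,2]]
    k=(abs(b[:,1])<.08)&(b[:,0]>.05)&(b[:,0]<.16)&(b[:,2]>.09)&(b[:,2]<.21);b=b[k]
    p=np.polyfit(b[:,2],b[:,0],1);r=b[:,0]-np.polyval(p,b[:,2]);g=abs(r)<.008
    p=np.polyfit(b[g,2],b[g,0],1);print("lid angle",np.pi/2+np.arctan(p[0]),"x at .08",np.polyval(p,.08),g.sum(),"top z",np.percentile(b[g,2],98))
E
python3 - <<'E'
from h import *
lidang(camera("scene"))
E
```

```text
lid angle 1.788878796009993 x at .08 0.07887824597140876 1526 top z 0.1976857384874095
```

```bash
python3 -m jog '-25 -4 5 0 0 0 1;-55 -8 15 0 0 0 1;-85 -12 23 0 0 0 1;-103 -15 23 0 0 0 1;-103 -15 23 0 0 0 1'; python3 - <<'E'
from h import *
from scipy.spatial.transform import Rotation as R
o=get_obs();R0=R.from_euler('xyz',o["eef_rot"])
T=R.from_euler('xyz',[-np.pi/2,0,.16]);print(np.degrees((T*R0.inv()).as_rotvec()),o["ee_pos"])
c=camera("top");lidang(camera("scene"))
cv2.imwrite("pics/t8.png",cv2.resize(c["img"][150:330,250:490],(800,600))[:,:,::-1])
E
```

```text
time_s: 10.12
ee_pos: [0.478, -0.1463, 0.1908]
eef_rot: [-1.744, -0.592, -0.146]
force: [0.2, 0.8, -0.5]
grip_width: 0.0003
[ 9.46577655 34.0506755  19.91377583] [ 0.47800895 -0.14626814  0.19077034]
lid angle 1.7971908853881828 x at .08 0.07851556232872431 1716 top z 0.19758550475397832
```

View pics/t8.png

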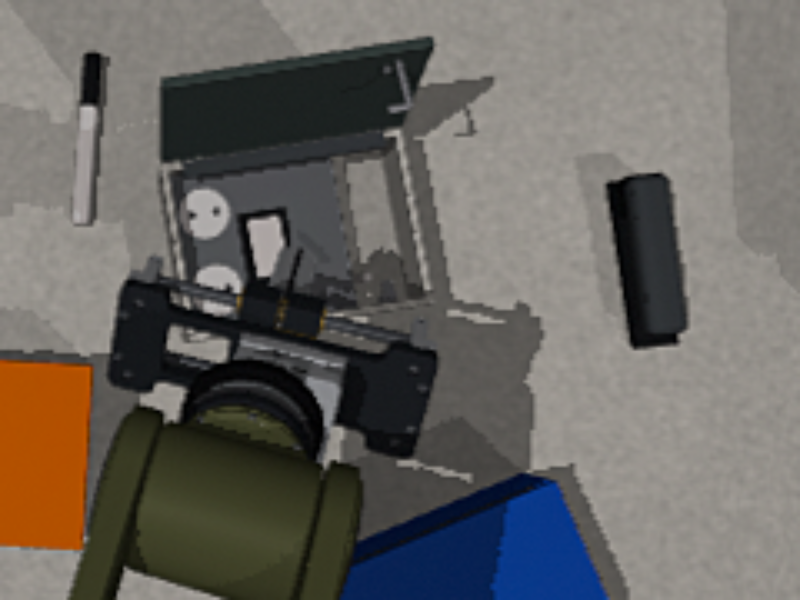

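```bash
python3 -m jog '3 0 0 1.9 6.8 4 1;3 0 0 3.8 13.6 8 1;3 0 0 5.7 20.4 12 1;3 0 0 7.6 27.2 15.9 1;3 0 0 9.5 34 19.9 1;3 0 0 9.5 34 19.9 1;3 0 0 9.5 34 19.9 1'; python3 - <<'E'
from h import *
c=camera("top")
a=.1588;ex=np.array([np.cos(a),np.sin(a),0]);ey=np.array([-np.sin(a),np.cos(a),0]);o=np.array([.505,-.1626,0])
W=lambda x,y,z:o+ex*x+ey*y+np.array([0,0,z])
print("end",W(-.021,.020,.057),proj(c,[W(-.005,.02,.05),W(-.021,.02,.057)]))
print(get_obs()["qpos"].round(3))
im=c["img"].copy()
P=proj(c,[W(-.027,.008,.057),W(-.027,.032,.057),W(.017,.032,.045),W(.017,.008,.045)])
g=cv2.resize(im[150:330,250:490],(800,600),interpolation=cv2.INTER_CUBIC)
for p in P: cv2.circle(g,tuple(np.int32((p-[250,150])*(10/3))),3,(255,0,0),-1)
cv2.imwrite("pics/t9.png",g[:,:,::-1])
E
```

```text
time_s: 10.8
ee_pos: [0.485, -0.1466, 0.1899]
eef_rot: [-1.569, 0.003, 0.161]
force: [-0.2, 0.7, -1.1]
grip_width: 0.0002
end [ 0.48110156 -0.14617245  0.057     ] [[329.82583898 223.65149499]
 [331.27184518 229.82114895]]
[-3.660e-01  2.160e-01  1.664e+00  1.000e-03  1.261e+00 -2.096e+00]
```

View pics/t9.png

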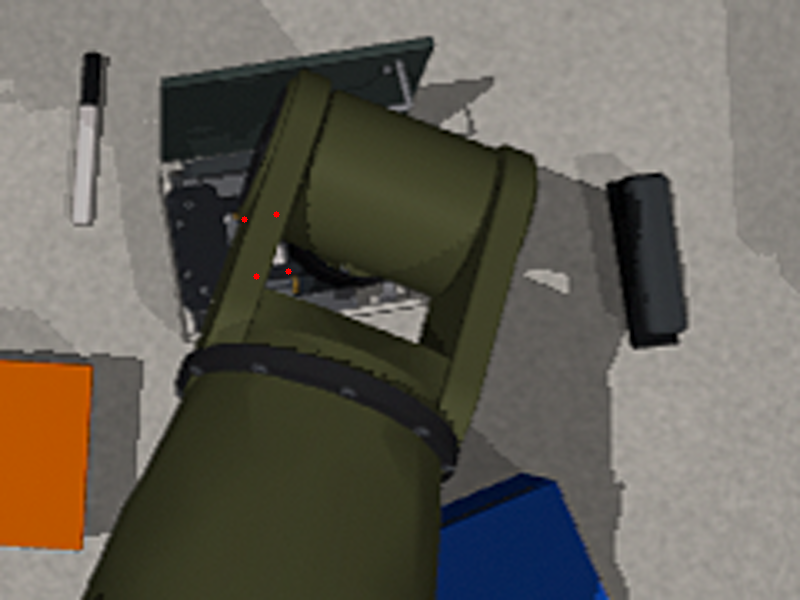

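```bash
python3 -m jog '-4 0 -25 0 0 0 1;-4 0 -55 0 0 0 1;-4 0 -85 0 0 0 1;-4 0 -110 0 0 0 1;-4 0 -123 0 0 0 1;-4 0 -123 0 0 0 1'; python3 -m jog '0 0 -3 0 0 0 1;0 0 -6 0 0 0 1;0 0 -8 0 0 0 1;0 0 -8 0 0 0 1'
```

```text
time_s: 11.35
ee_pos: [0.479, -0.1456, 0.0639]
eef_rot: [-1.569, 0.002, 0.158]
force: [-0.3, 0.9, 0.6]
grip_width: 0.0005
time_s: 11.68
ee_pos: [0.4791, -0.1457, 0.0564]
eef_rot: [-1.57, 0.001, 0.158]
force: [-0.1, 1.4, 0.2]
grip_width: 0.0005
```

```bash
python3 -m jog '0 0 -2 0 0 0 1;0 0 -4 0 0 0 1;0 0 -4 0 0 0 1'; python3 -m jog '0 0 -2 0 0 0 1;0 0 -3 0 0 0 1;0 0 -3 0 0 0 1'
```

```text
time_s: 11.93
ee_pos: [0.4792, -0.1458, 0.0525]
eef_rot: [-1.57, 0.001, 0.158]
force: [-1.0, -1.2, 3.3]
grip_width: 0.0003
time_s: 12.18
ee_pos: [0.4795, -0.146, 0.0511]
eef_rot: [-1.571, 0.0, 0.158]
force: [-11.8, 2.7, 27.2]
grip_width: 0.0004
```

```bash
python3 -m jog '0 0 15 0 0 0 1;0 0 45 0 0 0 1;0 0 85 0 0 0 1;0 0 120 0 0 0 1;-30 20 140 0 0 0 1;-60 60 150 0 0 0 1;-60 100 150 0 0 0 1;-60 140 150 0 0 0 1;-60 180 150 0 0 0 1;-60 220 150 0 0 0 1'; python3 -m jog '-20 60 0 0 0 0 1;-20 100 0 0 0 0 1;-20 100 0 0 0 0 1;-20 100 0 0 0 0 1'; python3 - <<'E'
from h import *
c=camera("top");cv2.imwrite("pics/t10.png",cv2.resize(c["img"][170:260,280:400],(800,600),interpolation=cv2.INTER_CUBIC)[:,:,::-1])
a=.1588;ex=np.array([np.cos(a),np.sin(a),0]);ey=np.array([-np.sin(a),np.cos(a),0]);o=np.array([.505,-.1626,0])
W=lambda x,y,z:o+ex*x+ey*y+np.array([0,0,z])
vv,uu=np.nonzero(c["range_z"]>0);P=world(c,uu,vv)-o;b=np.c_[P@ex,P@ey,P[:,2]]
k=(abs(b[:,1]-.02)<.008)
for x in np.arange(-.03,.021,.005):
    q=k&(abs(b[:,0]-x)<.003);print(round(x,3),q.sum(),b[q,2].mean().round(4))
s=camera("scene");lidang(s);save(s,"s10.png");save(c,"t11.png")
for n,cc in(("top",c),("scene",s)):
  for th in ("clip_lid","mug","pen_pot","marker","tape_roll","note_block","stapler","mouse"):
    for m in masks_of(th,n)[:1]:
        v,u=np.nonzero(m["mask"]);P=world(cc,u,v);P=P[cc["range_z"][v,u]>0];print(n,th,round(m["conf"],2),np.median(P,0).round(3))
E
```

```text
time_s: 13.02
ee_pos: [0.4191, 0.075, 0.2015]
eef_rot: [-1.57, -0.002, 0.157]
force: [1.4, -0.6, 0.2]
grip_width: 0.0003
time_s: 13.35
ee_pos: [0.3984, 0.1783, 0.2015]
eef_rot: [-1.57, -0.002, 0.161]
force: [0.3, -0.8, -0.2]
grip_width: 0.0003
-0.03 17 0.0422
-0.025 18 0.0485
-0.02 17 0.0495
-0.015 15 0.05
-0.01 17 0.0513
-0.005 16 0.0521
0.0 15 0.0539
0.005 15 0.0544
0.01 17 0.0547
0.015 14 0.0547
0.02 12 0.0427
lid angle 1.798609510571535 x at .08 0.07837263855093887 1713 top z 0.19800988708350178
top clip_lid 0.67 [0.576 0.166 0.079]
top mug 0.78 [0.549 0.435 0.047]
top pen_pot 0.56 [0.771 0.208 0.057]
top marker 0.53 [ 0.58  -0.008  0.011]
top tape_roll 0.62 [0.791 0.074 0.017]
top note_block 0.58 [0.426 0.446 0.028]
top stapler 0.62 [ 0.492 -0.43   0.038]
top mouse 0.94 [ 0.767 -0.163  0.027]
scene clip_lid 0.83 [0.586 0.164 0.08 ]
scene mug 0.81 [0.559 0.418 0.059]
scene pen_pot 0.95 [0.754 0.209 0.074]
scene marker 0.57 [ 0.607 -0.01   0.012]
scene tape_roll 0.54 [0.767 0.075 0.018]
scene note_block 0.84 [0.423 0.418 0.028]
scene stapler 0.74 [ 0.519 -0.433  0.039]
scene mouse 0.91 [ 0.754 -0.168  0.026]
```

View pics/t10.png

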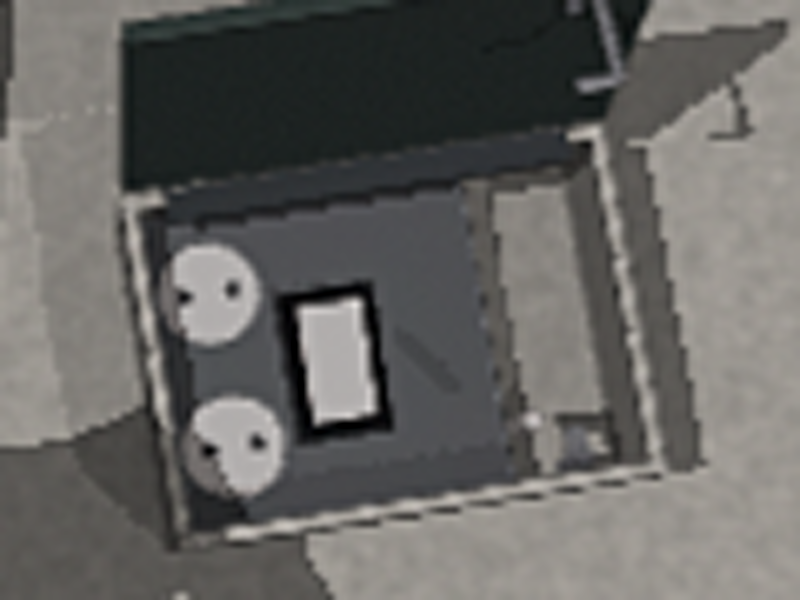

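View pics/s10.png

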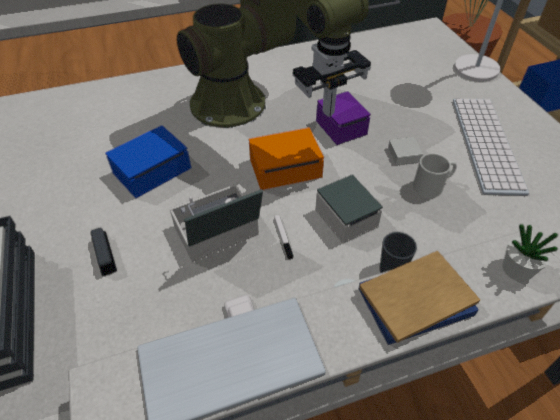

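```bash
python3 -c "
from h import *
print(hand_in())"
```

```text
the job is handed in; nothing more can be done
None
```

The power box is switched on, and I handed the job in at about 13.5 s on the robot's clock. I pressed the wide lid's front edge until the latch let go. I then pushed the lid up and back with the closed, tilted fingers, and pressed the front end of the rocker down to its stop.

**Last checks, with the arm clear of everything:**
- **Lid:** it leans at about 1.80 rad, and it stayed there after I let go.
- **Rocker:** the front end is at about 49 mm and the rear at about 55 mm. That tilt matches "on", and the press met a firm stop at about 27 N.
- **Narrow box:** it is still shut, with its lid top at 79–80 mm.
- **Other things on the desk:** both cameras show them where they started, within measuring noise. The top camera put the note block about 3 cm off, but the scene camera has it unmoved. I took the shift for a partly hidden view and did not look again.

**One thing went wrong:** my first try at tilting the tool ran joint 6 to its range limit. It read -2.554 against the stated -2.55, so it may count as passing the range. I backed it off and tilted in the arm's own plane instead. Nothing was touched during that detour.

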